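# Clear the parking dock, slide the weight plate in and shut the keeper

## Task

The red hex key set was left in the aluminium parking dock: pick it up first and lay it flat inside the grey tool tray (put it down, do not drop it in from a height). Then slide the wide weight plate along the bench, without lifting it, through the dock's mouth until it is fully home against the back, and finally swing the red keeper bar fully shut behind it. Leave the other things on the bench where they are.

Things in the scene. Friction and masses are not known exactly. Their poses are not given: they have to be found in the camera images.
- keys_centre (a point): Centre (half-way up) of the hex key set: a red folding key set, 30 (x) x 92 (y) x 20 mm (z), about 0.12 kg, lying flat; its own y axis is its long axis. At the start it lies on the bench inside the dock or its mouth, at any angle, in the plate's way.
- tray: Grey open tool tray fixed to the bench, outside 140 (x) x 170 (y) mm, 20 mm high; walls 4 mm, floor about 4 mm thick. Origin: centre of its underside.
- plate_centre (a point): Centre (half-way up) of the task's weight plate: flat pale metal disc with a narrow slot, diameter 108 mm, 11 mm thick, about 0.7 kg (varies by 30 %), lying on the bare bench outside the dock's mouth. Slides on the bench; its rim is too wide to grip across. (Smaller weights stand at the back and in the case; leave those.)
- dock_seat (a point): Point on the bench at the middle of the dock's pocket, where the plate's centre belongs. The dock is a U-shaped aluminium fence, 16 mm high, 14 mm thick, without a floor, fixed to the bench. Site axes: x points from the mouth to the back, y to the left looking into the mouth, z up. Inner faces: back at x = +55.5 mm; cheeks at y = +-57 mm from the back to x = -3 mm, then flaring to y = +-71 mm at the mouth's edge, x = -55 mm. The plate enters along +x from the -x side.
- keeper_pin (a point): Upright handle pin (steel with black cap) of the red keeper bar: point on its axis, 46 mm above the bench. The pin is 12 to 15 mm thick, stands from 14 to 62 mm above the bench and is 110 mm from the hinge axis. The red bar itself is 11 mm wide, 127 mm long from the hinge axis and lies 6 to 17 mm above the bench.
- keeper_hinge (a point): Point on the keeper's upright hinge axis, in the dock's frame at x = -64, y = +82 mm. The post is 23 mm tall.
- keeper (a joint): Angle of the keeper bar (rad): 0 = shut (against its stop, straight across the mouth, along the dock's -y direction from the hinge), growing as it opens, clockwise seen from above, stop at 2.5; at pi/2 it points straight out of the mouth, along the dock's -x direction. Starts open, between 1.95 and 2.3. Turns with light friction (under 1 N at the pin) and stays where it is left.
- indicator: Bystander, to be left alone: hand-held digital pressure indicator, dark, 163 x 67 x 28 (mm). Origin: centre of its underside.
- gauge: Bystander, to be left alone: round pressure gauge lying face up, 105 x 68 x 32 (mm). Origin: centre of its underside.
- spanner: Bystander, to be left alone: open-ended steel spanner, 166 long, 6 thick (mm). Origin: centre of its underside.
- logbook: Bystander, to be left alone: blue hard-cover log book, 210 x 149 x 14 (mm). Origin: centre of its underside.
- brush: Bystander, to be left alone: red-handled brush, 150 long, 10 thick (mm). Origin: centre of its underside.
- bottle: Bystander, to be left alone: white oil bottle with blue cap, diameter 65, 170 tall (mm). Origin: centre of its underside.
Not all that is in view belongs to the job. Of the things like the part that bears keys_centre, leave any that is blue or brown; of the rest the larger one is meant.

How it is judged:
By the outcome, as a careful person would: the job done as asked, in the order asked, and still so for the second after the job is handed in, with the robot touching nothing.
It also fails if it takes over 72 s, if anything falls off the work surface, if the arm or the gripper's body presses on something with over 40 N, if the wrist force passes 120 N, or if a joint passes its speed limit or range.

## Robot

A 6-joint arm with a two-finger parallel gripper is mounted at the origin on a cart in front of the work surface, level with it; the furniture and walls round the work are solid. World frame = base frame: x ahead of the robot, y to its left, z up, the work surface at z = 0. Lengths are in m, angles in degrees, forces in N, time in s.
With the tool pointing down it reaches from about 0.35 to 0.925 m from the base axis. Payload 6.4 kg.
Tool frame: the origin (TCP) lies midway between the tips of the shut fingers; the grasp point (between the pads) lies 19 mm behind it; x points along the fingers, y is the direction in which the jaws open and shut, and the axes are right-handed (so a half turn about x gives the same grasp; the last joint's range is limited). The gripper opens to 94 mm and grips with 3 to 60 N. Pads are 16 mm wide; open, the fingers measure 119 mm over their backs; the gripper's body (75 mm by 177 mm) begins 78 mm behind the grasp point.
Start: joints at [58.379, 14.043, 89.255, -0, 76.702, -9.975], TCP at [0.24, 0.604, 0.205] pointing down, gripper open.
Joint ranges: [-179.41, 179.41], [-58.25, 129.5], [7.25, 145.43], [-54.29, 234.29], [11.92, 165.04], [-157.13, 157.13]. Speed limits (degrees/s): [147.25, 147.25, 180, 180, 180, 180].

## Interface

Orientations are given as a 3x3 rotation matrix whose columns are the frame's x, y, z axes.
In Python, from workcell import * gives the robot as it stands.
- The arm moves only by the shell command python3 -m inch 'ROWS'. ROWS is a JSON object of lists of equal length, an entry for each row: "hand": the opening, from 0 (shut) to 1 (fully open); "slide": the shift along the tool's x, y, z normalised to -1 to 1, where 1 is 0.1 m, a list of three; "roll": the turn about the tool's x normalised to -1 to 1, where 1 is 0.1 rad. In form: {"hand": [hand, ...], "slide": [[x, y, z], ...], "roll": [roll, ...]}. A call has 1 to 10 rows; each row shifts and turns the pose as measured when the row begins, along the tool's axes as they then stand; what a row does not reach is not made up. A row lasts 1/12 s, in which the tool goes at most 41.7 mm and 7.16 degrees, less where a joint would pass 70% of its speed; a pose out of reach is approached as far as the arm can. A call with a number of a shift or a turn outside -1 to 1 is refused whole. A call with a gripper value outside its range is refused whole. The fingers move at their own pace and stop on an object; the grip force is fixed at half the most. Time passes only in rows, so rows that do not move let the fingers close. It gives the time, the measured TCP pose, the force and the opening at its end, in the units of the state.
- get_obs(): the state, without advancing time (a new reading comes with each control period).
- camera(name): name is "scene" or "top" or "wrist"; returns the picture (400x640x3 uint8, red, green, blue); there is no depth.
- camera_params(name): a dict with "camera_matrix" (3x3 intrinsics, pixels), "k1" (the pictures are not rectified: a ray, as slopes to the right and down, at radius r is drawn at 1 + k1 r^2 times it, then the intrinsics apply), "extrinsics" (4x4, takes a point from camera to world coordinates). Camera axes: x right, y up, looking along -z (the intrinsics and any distortion apply to the point x, -y, -z); pixel columns grow to the right and rows downward; lengths in m; the calibration is good to about 2 mm. A picture is of the moment at which its call begins: read the wrist's pose just before it. camera_params takes no time and is no camera call; for the wrist camera it gives the pose at the moment of the call.
- close_job(): hands the job in, once; it reports no verdict.
Trained networks look in the newest picture that a camera, given by its name, has taken for a name from the list of things; names that differ only in an ending like _2 or _b are one class to them, and where a whole thing is asked for, a point or a joint stands for the part that bears it (a point fixed in the world has none). Each returns a list of dicts, best first, with "p" (0 to 1); they miss things now and then, are a little off and sometimes report something else, mostly with a low value. They report only what shows in the picture. A call takes as long as a camera call. They do not tell look-alikes from the thing itself.
- outline_of(camera, query): "mask" (400x640 bool, what is visible of it) and "position" ([column, row] in pixels, amid what is visible of it).
The state is a dict: "time": time; "joints": joint angles; "qd": joint speeds; "tau": joint torques, N m; "position": TCP position; "tool_rot": TCP orientation; "force": force on the tool from outside, world axes, zero at the start; "torque": the same for the moment, N m; "grip_width": opening from 0.0 (shut) to 1.0 (fully open).
Only numpy, scipy, OpenCV 4.12 (cv2) and the standard library are available. Lean on these libraries where they do the work, as an engineer would, in place of code of your own. Each camera call takes 0.05 s, during which the arm holds its last target.

## Working session

There is one attempt and no reset: what is moved stays moved. The work goes in short steps, Python scripts to look and compute and a shell command to move; the robot and the scene stay as the last step left them, time stands still between calls to the robot, and variables do not carry over. Pictures are saved under pics/ and viewed, and the job is handed in when it is done.

```bash
ls; mkdir -p pics; python3 - <<'E'
from workcell import *
import cv2
for n in ("scene","top","wrist"):
    cv2.imwrite(f"pics/a_{n}.png",camera(n)[:,:,::-1])
    p=camera_params(n);print(n,p)
print(get_obs())
E
```

```text
pics
scene {'camera_matrix': array([[418.70324439,   0.        , 321.37579478],
       [  0.        , 418.70324439, 199.04879331],
       [  0.        ,   0.        ,   1.        ]]), 'k1': -0.08747489578878756, 'extrinsics': array([[ 0.71101755,  0.49330572, -0.5011023 , -0.29612592],
       [-0.70288377,  0.47812034, -0.52664536, -0.97987045],
       [-0.02020996,  0.72667077,  0.68668854,  1.24113298],
       [ 0.        ,  0.        ,  0.        ,  1.        ]])}
top {'camera_matrix': array([[366.56882387,   0.        , 318.21888487],
       [  0.        , 366.56882387, 203.45685787],
       [  0.        ,   0.        ,   1.        ]]), 'k1': -0.05341559696907862, 'extrinsics': array([[-0.00786891,  0.99843845, -0.05530594,  0.51838591],
       [-0.99996802, -0.00777775,  0.00186339, -0.10079154],
       [ 0.00143033,  0.05531883,  0.99846772,  1.26312113],
       [ 0.        ,  0.        ,  0.        ,  1.        ]])}
wrist {'camera_matrix': array([[325.17882889,   0.        , 319.55985169],
       [  0.        , 325.17882889, 194.18672187],
       [  0.        ,   0.        ,  
[... 372 characters left out ...]
8.93088779e+01,  1.46883292e-03,
        7.67035017e+01, -9.97738679e+00]), 'qd': array([ 0.03920808, -0.15418221, -0.15180861,  0.09357164, -0.09427323,
       -0.03032789]), 'tau': array([-6.49688815e-06, -4.16267538e+01, -3.14980567e+01,  6.85236161e-02,
        3.16515542e-02, -8.19841262e-05]), 'position': array([0.23949708, 0.60376078, 0.2045841 ]), 'tool_rot': array([[-8.31889623e-04,  3.68831957e-01,  9.29495721e-01],
       [-1.30353856e-03,  9.29494853e-01, -3.68832779e-01],
       [-9.99998804e-01, -1.51846167e-03, -2.92450446e-04]]), 'force': array([-0.23660215, -1.31681601, -0.4237322 ]), 'torque': array([-0.00960839,  0.02275628,  0.02488109]), 'grip_width': 0.9981700954211146}
```

View pics/a_scene.png

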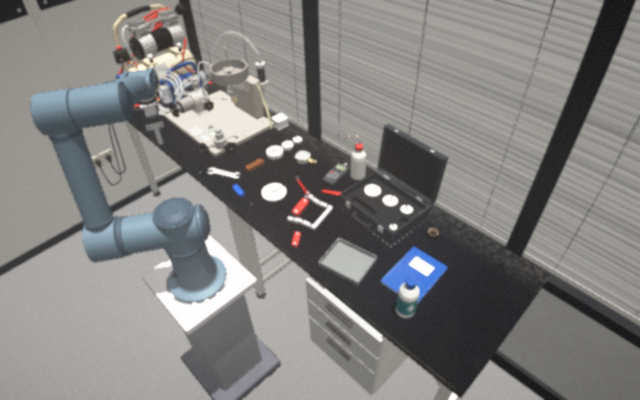

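View pics/a_top.png

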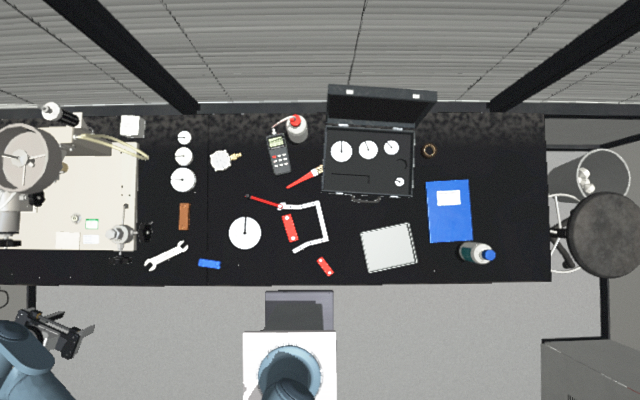

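View pics/a_wrist.png

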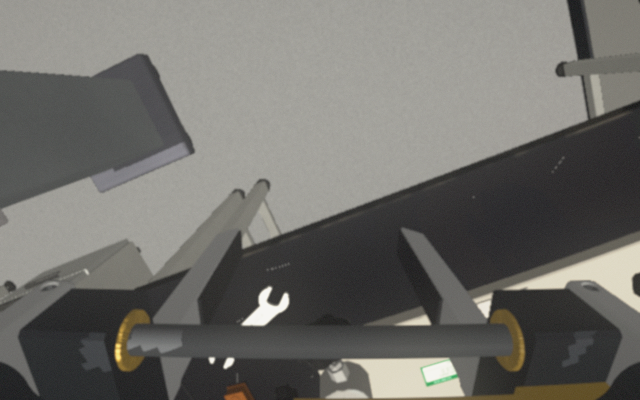

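The top view shows the dock with its mouth facing left (+y): white fence at about (310,225). The red key set is at (290,228) and the small red decoy at (325,267). The plate is at (245,233), the keeper from (283,206) to (248,196), and the tray at (388,247).

```bash
cat > h.py <<'E'
from workcell import *
import numpy as np, cv2
def ray(P,uv):
    K=P["camera_matrix"];k=P["k1"]
    d=np.array([(uv[0]-K[0,2])/K[0,0],(uv[1]-K[1,2])/K[1,1]])
    u=d.copy()
    for _ in range(30): u=d/(1+k*(u@u))
    E=P["extrinsics"]
    return E[:3,3],E[:3,:3]@np.array([u[0],-u[1],-1])
def back(P,uv,z):
    o,d=ray(P,uv); return o+d*(z-o[2])/d[2]
def proj(P,X):
    E=P["extrinsics"];c=E[:3,:3].T@(np.array(X)-E[:3,3]);u=np.array([c[0],-c[1]])/-c[2]
    u=u*(1+P["k1"]*(u@u));K=P["camera_matrix"]
    return np.array([K[0,0]*u[0]+K[0,2],K[1,1]*u[1]+K[1,2]])
def maskinfo(P,m,z):
    c=max(cv2.findContours(m.astype(np.uint8),0,1)[0],key=cv2.contourArea)[:,0,:].astype(float)
    w=np.array([back(P,p,z)[:2] for p in c])
    r=cv2.minAreaRect((w*1000).astype(np.float32))
    return r
E
python3 - <<'E'
from h import *
z={"keys_centre":.02,"tray":.02,"plate_centre":.011,"keeper_pin":.05,"keeper":.017,"keeper_hinge":.02,"dock_seat":.016}
P=camera_params("top")
im=camera("top")
cv2.imwrite("pics/b.png",cv2.resize(im[170:290,220:430,::-1],None,fx=3.8,fy=3.8,interpolation=cv2.INTER_CUBIC))
for n in z:
    for d in outline_of("top",n)[:4]:
        if d["p"]<.2: continue
        r=maskinfo(P,d["mask"],z[n])
        print(n,round(d["p"],2),np.round(d["position"],1),d["mask"].sum(),"pos",np.round(back(P,d["position"],z[n]),4),"rect mm",np.round(r[0],1),np.round(r[1],1),round(r[2],1))
E
```

```text
keys_centre 0.7 [207.4 265.5] 155 pos [0.3798 0.2737 0.02  ] rect mm [386.1 268.4] [71.2 24.9] 81.3
keys_centre 0.69 [183.8 219.5] 239 pos [0.536  0.3559 0.02  ] rect mm [549.6 353.6] [85.5 31.2] 0.7
keys_centre 0.54 [327.1 266.2] 128 pos [ 0.3752 -0.1314  0.02  ] rect mm [ 374.6 -124.6] [64.5 24.1] 40.2
tray 0.86 [389.8 247.8] 2129 pos [ 0.4351 -0.3442  0.02  ] rect mm [ 437.6 -339.9] [145.8 175.1] 12.7
plate_centre 0.72 [240.2 232.6] 796 pos [0.4902 0.164  0.011 ] rect mm [490.5 149.4] [106.3 105.7] 90.0
keeper_pin 0.42 [304.8 176.9] 200 pos [ 0.6745 -0.0591  0.05  ] rect mm [672.3 -57.5] [ 20.  134.5] 28.1
keeper 0.68 [256.  199.8] 140 pos [0.6016 0.109  0.017 ] rect mm [601.7  90. ] [120.1  15.9] 73.7
keeper_hinge 0.57 [264.6 198.7] 119 pos [0.6049 0.0792 0.02  ] rect mm [600.1  88.3] [116.7  12.9] 71.8
dock_seat 0.56 [307.2 206.4] 592 pos [ 0.5777 -0.0655  0.016 ] rect mm [518.9   8.3] [290.9 176.9] 83.8
```

View pics/b.png

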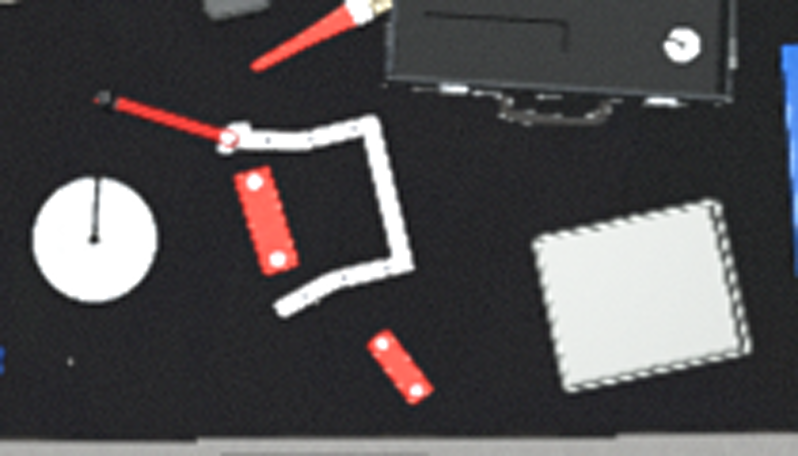

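```bash
cat > fit.py <<'E'
from h import *
from scipy.optimize import minimize
P=camera_params("top")
im=camera("top").astype(int)
def comp(m,u,v,mode=0):
    n,l,s,c=cv2.connectedComponentsWithStats(m.astype(np.uint8))
    d=[(np.hypot(*(c[i]-[u,v])) if s[i,4]>15 else 1e9) for i in range(n)]; d[0]=1e9
    return l==int(np.argmin(d))
R,G,B=im[...,0],im[...,1],im[...,2]
red=(R>130)&(G<110)
S=4
def cost(m,polyf,p,z):
    # soft: sample supersampled raster
    box=(slice(170,300),slice(210,440))
    a=np.zeros((130*S,230*S),np.uint8)
    for poly in polyf(p):
        q=np.array([proj(P,[x,y,z]) for x,y in poly])
        q=((q-[210,170]+.5)*S).round().astype(np.int32)
        cv2.fillPoly(a,[q],255)
    a=cv2.resize(a,(230,130),interpolation=cv2.INTER_AREA)/255.
    return ((a-m[box])**2).sum()
def T(p,poly):
    c,s=np.cos(p[2]),np.sin(p[2]); return np.array(poly)@np.array([[c,s],[-s,c]])+p[:2]
def fit(m,polyf,p0,z):
    best=None
    for k in range(3):
        r=minimize(lambda p:cost(m,polyf,p,z),p0,method="Nelder-Mead",options=dict(initial_simplex=np.array([p0]+[np.array(p0)+d for d in np.diag([.008,.008,.08])]),xatol=1e-4,fatol=.01))
        p0=r.x
    return r.x,r.fun
E
python3 - <<'E'
from fit import *
white=np.clip((im.min(2)-60)/140,0,1)
# dock
dm=comp(im.min(2)>120,307,222); dmd=cv2.dilate(dm.astype(np.uint8),np.ones((3,3)))
print(dm.sum(),np.argwhere(dm).min(0),np.argwhere(dm).max(0))
L=[(-.055,.071),(-.003,.057),(.0555,.057),(.0555,-.057),(-.003,-.057),(-.055,-.071),(-.055,-.085),(-.003,-.071),(.0695,-.071),(.0695,.071),(-.003,.071),(-.055,.085)]
d,f=fit(white*dmd,lambda p:[T(p,L)],[.52,-.06,-np.pi/2],.016)
print("dock",d.round(4),np.degrees(d[2]),f)
redf=np.clip((R-G-20)/130,0,1)
km=cv2.dilate(comp(red,290,228).astype(np.uint8),np.ones((3,3)))
# fill white rivets
kmf=np.maximum(redf*km,cv2.morphologyEx(comp(red,290,228).astype(np.uint8),cv2.MORPH_CLOSE,np.ones((5,5))))
w,h=.015,.046
k,f=fit(kmf,lambda p:[T(p,[(-w,-h),(w,-h),(w,h),(-w,h)])],[.51,-.02,.3],.02)
print("keys",k.round(4),np.degrees(k[2]),f)
pm=comp(im.min(2)>120,245,233)
c=[(.054*np.cos(a),.054*np.sin(a)) for a in np.linspace(0,6.28,60)]
q,f=fit(np.maximum(white*cv2.dilate(pm.astype(np.uint8),np.ones((3,3))),cv2.morphologyEx(pm.astype(np.uint8),cv2.MORPH_CLOSE,np.ones((5,5)))),lambda p:[T(p,c)],[.49,.149,0],.011)
print("plate",q.round(4),f)
tm=comp(im.min(2)>100,388,247)
w,h=.07,.085
t,f=fit(cv2.morphologyEx(tm.astype(np.uint8),cv2.MORPH_CLOSE,np.ones((7,7))),lambda p:[T(p,[(-w,-h),(w,-h),(w,h),(-w,h)])],[.437,-.34,.22],.018)
print("tray",t.round(4),np.degrees(t[2]),f)
def D(x,y): return T(d,[(x,y)])[0]
H=D(-.064,.082); print("hinge",H)
pin=back(P,[220+104.5/3.8-.4,170+98/3.8-.4],.06); print("pin approx",pin,np.hypot(*(pin[:2]-H)))
bm=np.argwhere(comp(red,264,200))[:,::-1]; b=np.array([back(P,x,.017)[:2] for x in bm]); v=b-H; 
ang=np.arctan2(v.mean(0)[1],v.mean(0)[0]); 
# keeper angle: 0 along dock -y, clockwise growing
a0=d[2]-np.pi/2; print("keeper angle",(a0-ang)%(2*np.pi), "len",np.hypot(*v.T).max())
E
```

```text
590 [200 277] [252 328]
dock [ 0.5154 -0.0517 -1.3489] -77.28734240159304 53.89499329143422
keys [ 0.508  -0.0046  1.8498] 105.98499162875356 34.518895486260405
plate [ 0.4911  0.1501 -0.0147] 33.10773136705663
tray [ 0.4376 -0.3398  0.2012] 11.530087934677105 25.4959323337178
hinge [0.58133767 0.02875625]
pin approx [0.61349239 0.13122543 0.06      ] 0.10739580575681394
keeper angle 2.0917008199856344 len 0.10294531508017687
```

```bash
cat >> h.py <<'E'
def plan(xyz,jaw=None):
    o=get_obs();Rt=o["tool_rot"];d=Rt.T@(np.array(xyz)-o["position"])
    ya=np.degrees(np.arctan2(Rt[1,1],Rt[0,1]))
    s=f"t={o['time']:.2f} pos={o['position'].round(4)} jaw={ya:.1f} slide_total={(d/.1).round(3)}"
    if jaw is not None: s+=f" roll_total={-np.radians(jaw-ya)/.1:.2f}"
    print(s,"F",o["force"].round(1),"w",round(o["grip_width"],3))
E
python3 -c "
from h import *
plan([.508,-.0046,.15],-74)"
```

```text
t=0.60 pos=[0.2398 0.6042 0.2055] jaw=68.4 slide_total=[ 0.555 -4.669  4.739] roll_total=24.85 F [-0.3  0.3 -0.5] w 1.003
```

```bash
python3 -m inch '{"hand":[0.7,0.7,0.7,0.7,0.7,0.7,0.7,0.7,0.7,0.7],"slide":[[0,-0.28,0.28],[0,-0.28,0.28],[0,-0.28,0.28],[0,-0.28,0.28],[0,-0.28,0.28],[0,-0.28,0.28],[0,-0.28,0.28],[0,-0.28,0.28],[0,-0.28,0.28],[0,-0.28,0.28]],"roll":[0,0,0,0,0,0,0,0,0,0]}'
python3 -c "
from h import *
plan([.508,-.0046,.15],-74)"
```

```text
time: 1.43
position: [0.4005, 0.2324, 0.2051]
tool_rot: [[0.004, 0.355, 0.935], [0.003, 0.935, -0.355], [-1.0, 0.004, 0.002]]
force: [0.8, -0.1, 0.5]
grip_width: 0.697
t=1.43 pos=[0.4005 0.2324 0.2051] jaw=69.2 slide_total=[ 0.547 -1.836  1.846] roll_total=24.99 F [ 0.8 -0.1  0.5] w 0.697
```

```bash
python3 -m inch '{"hand":[0.7,0.7,0.7,0.7,0.7,0.7,0.7,0.7,0.7,0.7],"slide":[[0,-0.28,0.28],[0,-0.28,0.28],[0,-0.28,0.28],[0,-0.28,0.28],[0,-0.28,0.28],[0,-0.28,0.28],[0,-0.13,0.13],[0,0,0],[0,0,0],[0,0,0]],"roll":[0,0,0,0,0,0,1,1,1,1]}'
python3 -m inch '{"hand":[0.7,0.7,0.7,0.7,0.7,0.7,0.7,0.7,0.7,0.7],"slide":[[0,0,0],[0,0,0],[0,0,0],[0,0,0],[0,0,0],[0,0,0],[0,0,0],[0,0,0],[0,0,0],[0,0,0]],"roll":[1,1,1,1,1,1,1,1,1,1]}'
python3 -m inch '{"hand":[0.7,0.7,0.7,0.7,0.7,0.7,0.7,0.7,0.7,0.7],"slide":[[0,0,0],[0,0,0],[0,0,0],[0,0,0],[0,0,0],[0,0,0],[0,0,0],[0,0,0],[0,0,0],[0,0,0]],"roll":[1,1,1,1,1,1,1,1,1,1]}'
python3 -c "
from h import *
plan([.508,-.0046,.15],-74)"
```

```text
time: 2.27
position: [0.5114, -0.0232, 0.2086]
tool_rot: [[0.014, 0.712, 0.702], [0.001, 0.702, -0.712], [-1.0, 0.011, 0.009]]
force: [-1.1, -0.5, -0.5]
grip_width: 0.702
time: 3.1
position: [0.5119, -0.0245, 0.2099]
tool_rot: [[0.016, 0.962, -0.273], [0.001, -0.273, -0.962], [-1.0, 0.015, -0.005]]
force: [-0.4, 0.8, 1.0]
grip_width: 0.7
time: 3.93
position: [0.5121, -0.0245, 0.2115]
tool_rot: [[0.019, 0.24, -0.971], [-0.0, -0.971, -0.24], [-1.0, 0.005, -0.018]]
force: [-0.5, 0.1, -0.3]
grip_width: 0.7
t=3.93 pos=[ 0.5121 -0.0245  0.2115] jaw=-76.1 slide_total=[ 0.614 -0.206  0.003] roll_total=-0.37 F [-0.5  0.1 -0.3] w 0.7
```

```bash
python3 -m inch '{"hand":[0.7,0.7,0.7],"slide":[[0.2,-0.15,0],[0.2,-0.05,0],[0,0,0]],"roll":[-0.4,0,0]}'
python3 - <<'E'
from h import *
P=camera_params("wrist");im=camera("wrist")
for p in ([.508,-.0046,.02],[.5154,-.0517,0]):
    u=proj(P,p);print(u);cv2.circle(im,tuple(int(v) for v in u),4,(0,255,0),-1)
cv2.imwrite("pics/c.png",im[:,:,::-1])
plan([.508,-.0046,.004],-74)
E
```

```text
time: 4.18
position: [0.5093, -0.0054, 0.1725]
tool_rot: [[0.024, 0.275, -0.961], [-0.001, -0.961, -0.276], [-1.0, 0.008, -0.023]]
force: [-0.7, 0.4, -1.0]
grip_width: 0.699
[317.04663847 184.69004149]
[359.27418805 185.46255195]
t=4.23 pos=[ 0.5102 -0.0058  0.1742] jaw=-74.0 slide_total=[ 1.701 -0.033  0.06 ] roll_total=-0.00 F [-0.1  0.4  0.1] w 0.697
```

View pics/c.png

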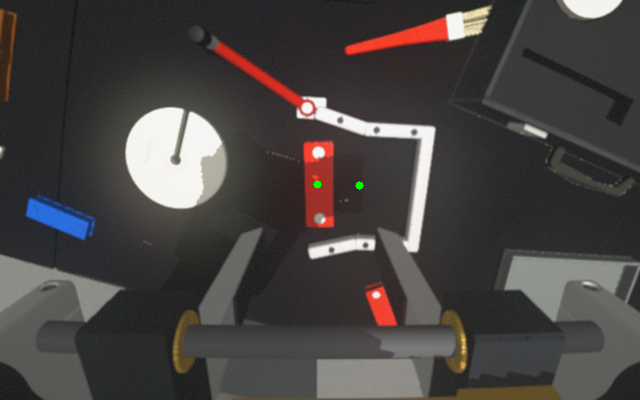

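The wrist view shows the keys centred at about (318,184), matching the estimate, with the jaws aligned across them. Next I descend.

```bash
python3 -m inch '{"hand":[0.7,0.7,0.7,0.7,0.7,0.7,0.7],"slide":[[0.35,-0.01,0.02],[0.35,-0.01,0.02],[0.35,-0.01,0.02],[0.3,0,0],[0.1,0,0],[0,0,0],[0,0,0]],"roll":[0,0,0,0,0,0,0]}'
python3 -c "
from h import *
plan([.508,-.0046,.004],-74)"
```

```text
time: 4.82
position: [0.5183, -0.0089, 0.0363]
tool_rot: [[0.046, 0.275, -0.96], [-0.007, -0.961, -0.275], [-0.999, 0.02, -0.042]]
force: [-1.3, -0.3, 0.1]
grip_width: 0.702
t=4.82 pos=[ 0.5183 -0.0089  0.0363] jaw=-74.1 slide_total=[ 0.318 -0.076  0.101] roll_total=-0.01 F [-1.3 -0.3  0.1] w 0.702
```

```bash
python3 -m inch '{"hand":[0.7,0.7,0.7,0.7,0.7],"slide":[[0.04,-0.04,0.06],[0.1,-0.03,0.04],[0.1,0,0],[0.07,0,0],[0,0,0]],"roll":[0,0,0,0,0]}'
python3 -c "
from h import *
plan([.508,-.0046,.004],-74)"
```

```text
time: 5.23
position: [0.5132, -0.0063, 0.0097]
tool_rot: [[0.059, 0.274, -0.96], [-0.011, -0.961, -0.276], [-0.998, 0.026, -0.054]]
force: [-1.4, 0.2, -0.6]
grip_width: 0.702
t=5.23 pos=[ 0.5132 -0.0063  0.0097] jaw=-74.1 slide_total=[ 0.054 -0.032  0.048] roll_total=-0.01 F [-1.4  0.2 -0.6] w 0.702
```

```bash
python3 -m inch '{"hand":[0.7,0.7,0.2,0.2,0.2,0.2,0.2,0.2],"slide":[[0.03,-0.03,0.05],[0.02,0,0],[0,0,0],[0,0,0],[0,0,0],[0,0,0],[0,0,0],[0,0,0]],"roll":[0,0,0,0,0,0,0,0]}'
python3 -c "
from h import *
plan([.508,-.0046,.004],-74)"
```

```text
time: 5.9
position: [0.5082, -0.0049, 0.0044]
tool_rot: [[0.061, 0.275, -0.96], [-0.011, -0.961, -0.276], [-0.998, 0.027, -0.055]]
force: [-1.5, -0.2, 1.0]
grip_width: 0.31
t=5.90 pos=[ 0.5082 -0.0049  0.0044] jaw=-74.0 slide_total=[ 0.004 -0.004  0.002] roll_total=-0.01 F [-1.5 -0.2  1. ] w 0.31
```

```bash
python3 -m inch '{"hand":[0.1,0.1,0.1,0.1,0.1,0.1,0.1],"slide":[[-0.1,0,0],[-0.2,0,0],[-0.2,0,0],[-0.2,0,0],[-0.2,0,0],[-0.2,0,0],[0,0,0]],"roll":[0,0,0,0,0,0,0]}'
python3 -c "
from h import *
plan([.4376,-.3398,.12],-78.5)
im=camera('wrist');cv2.imwrite('pics/d.png',im[:,:,::-1])"
```

```text
time: 6.48
position: [0.499, -0.003, 0.1202]
tool_rot: [[0.056, 0.275, -0.96], [-0.01, -0.961, -0.276], [-0.998, 0.025, -0.051]]
force: [1.0, -0.7, -0.3]
grip_width: 0.308
t=6.48 pos=[ 0.499  -0.003   0.1202] jaw=-74.1 slide_total=[0.    3.068 1.517] roll_total=0.78 F [ 1.  -0.7 -0.3] w 0.308
```

View pics/d.png

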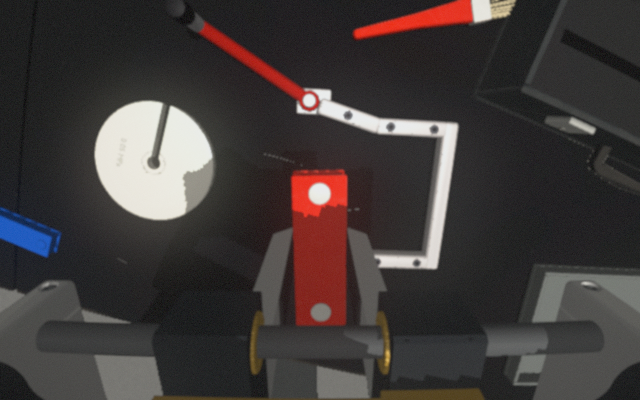

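The keys are held between the pads and sit clear above the fence. I now move over the tray.

```bash
python3 -m inch '{"hand":[0.1,0.1,0.1,0.1,0.1,0.1,0.1,0.1,0.1,0.1],"slide":[[0,0.15,0.07],[0,0.3,0.15],[0,0.3,0.15],[0,0.3,0.15],[0,0.3,0.15],[0,0.3,0.15],[0,0.3,0.15],[0,0.3,0.15],[0,0.3,0.15],[0,0.3,0.15]],"roll":[0,0,0,0,0,0,0,0,0.4,0.4]}'
python3 -c "
from h import *
plan([.4376,-.3398,.08],-78.5)"
```

```text
time: 7.37
position: [0.43, -0.3184, 0.1025]
tool_rot: [[0.038, 0.206, -0.978], [0.005, -0.979, -0.206], [-0.999, 0.003, -0.038]]
force: [1.3, -0.7, -1.2]
grip_width: 0.312
t=7.37 pos=[ 0.43   -0.3184  0.1025] jaw=-78.1 slide_total=[ 0.227  0.224 -0.022] roll_total=0.06 F [ 1.3 -0.7 -1.2] w 0.312
```

```bash
python3 -m inch '{"hand":[0.1,0.1,0.1,0.1,0.1,0.1],"slide":[[0.1,0.15,-0.02],[0.15,0.07,0],[0.15,0,0],[0.15,0,0],[0.15,0,0],[0,0,0]],"roll":[0,0,0,0,0,0]}'
python3 -c "
from h import *
plan([.4376,-.3398,.0085],-78.5)
im=camera('wrist');cv2.imwrite('pics/e.png',im[:,:,::-1])"
```

```text
time: 7.87
position: [0.4327, -0.345, 0.0212]
tool_rot: [[0.031, 0.192, -0.981], [0.012, -0.981, -0.192], [-0.999, -0.006, -0.032]]
force: [-0.5, 0.6, -1.7]
grip_width: 0.309
t=7.87 pos=[ 0.4327 -0.345   0.0212] jaw=-78.9 slide_total=[ 0.129 -0.041 -0.054] roll_total=-0.07 F [-0.5  0.6 -1.7] w 0.309
```

View pics/e.png

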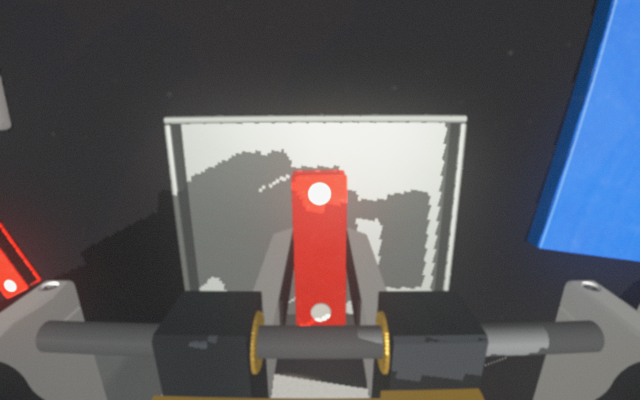

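Keys are over the tray centre, with wall clearance all round. Next I lower them to the floor in small steps.

```bash
python3 -m inch '{"hand":[0.1,0.1,0.1,0.1,0.1],"slide":[[0.04,-0.04,-0.05],[0.04,0,0],[0.03,0,0],[0.02,0,0],[0,0,0]],"roll":[0,0,0,0,0]}'
python3 -c "
from h import *
plan([.4376,-.3398,.0085],-78.5)"
```

```text
time: 8.33
position: [0.439, -0.3398, 0.0098]
tool_rot: [[0.033, 0.194, -0.981], [0.009, -0.981, -0.193], [-0.999, -0.003, -0.034]]
force: [0.6, 0.3, -1.3]
grip_width: 0.314
t=8.33 pos=[ 0.439  -0.3398  0.0098] jaw=-78.8 slide_total=[ 0.012 -0.003  0.014] roll_total=-0.06 F [ 0.6  0.3 -1.3] w 0.314
```

```bash
python3 -m inch '{"hand":[0.1,0.1,0.1],"slide":[[0.015,0,0],[0.015,0,0],[0,0,0]],"roll":[0,0,0]}'

```

```text
time: 8.58
position: [0.4395, -0.3402, 0.0089]
tool_rot: [[0.033, 0.195, -0.98], [0.009, -0.981, -0.195], [-0.999, -0.002, -0.034]]
force: [0.2, 0.3, -1.0]
grip_width: 0.31
```

```bash
python3 -m inch '{"hand":[0.1,0.1,0.1],"slide":[[0.02,0,0],[0.02,0,0],[0,0,0]],"roll":[0,0,0]}'

```

```text
time: 8.83
position: [0.4402, -0.3408, 0.0089]
tool_rot: [[0.032, 0.196, -0.98], [0.009, -0.981, -0.196], [-0.999, -0.003, -0.033]]
force: [0.4, -0.1, -1.6]
grip_width: 0.313
```

```bash
python3 -m inch '{"hand":[0.1,0.1],"slide":[[0.04,0,0],[0.0,0,0]],"roll":[0,0]}'

```

```text
time: 9.0
position: [0.4415, -0.3421, 0.0086]
tool_rot: [[0.033, 0.196, -0.98], [0.008, -0.981, -0.196], [-0.999, -0.002, -0.034]]
force: [-0.5, -0.4, 0.6]
grip_width: 0.312
```

```bash
python3 -m inch '{"hand":[0.4,0.5,0.6,0.6],"slide":[[0,0,0],[0,0,0],[0,0,0],[0,0,0]],"roll":[0,0,0,0]}'
python3 -m inch '{"hand":[0.6,0.6,0.6,0.6,0.6,0.6,0.6],"slide":[[-0.1,0,0],[-0.25,0,0],[-0.3,0,0],[-0.3,0,0],[-0.3,0,0],[-0.3,0,0],[0,0,0]],"roll":[0,0,0,0,0,0,0]}'
python3 - <<'E'
from h import *
cv2.imwrite('pics/f.png',camera('wrist')[:,:,::-1])
S=np.array([.5154,-.0517]);C=np.array([.4911,.1501]);u=(S-C)/np.linalg.norm(S-C)
print(u,np.degrees(np.arctan2(u[1],u[0])))
plan([*(C-u*.11),.13],7)
E
```

```text
time: 9.33
position: [0.4423, -0.3432, 0.0086]
tool_rot: [[0.035, 0.196, -0.98], [0.006, -0.981, -0.196], [-0.999, 0.001, -0.036]]
force: [-0.2, 0.4, 0.2]
grip_width: 0.56
time: 9.92
position: [0.4347, -0.3421, 0.1694]
tool_rot: [[0.03, 0.195, -0.98], [0.012, -0.981, -0.195], [-0.999, -0.006, -0.032]]
force: [0.5, -0.5, 0.5]
grip_width: 0.602
[ 0.11955261 -0.99282787] -83.1337167239046
t=9.97 pos=[ 0.4338 -0.3411  0.1667] jaw=-78.7 slide_total=[ 0.466 -5.798 -1.593] roll_total=-14.96 F [-0.5 -0.4 -0.1] w 0.596
```

View pics/f.png

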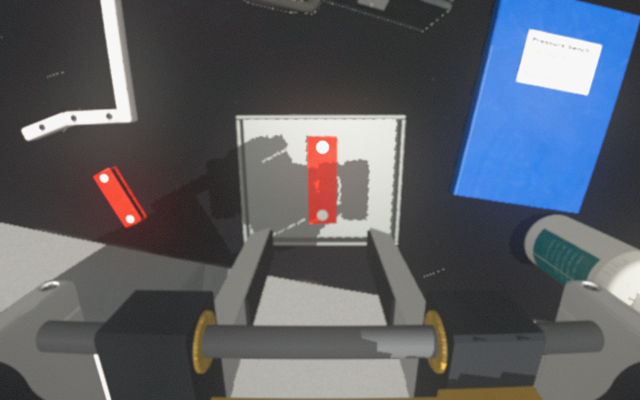

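Keys lie flat in the tray, clear of the walls. I'll go behind the plate next.

```bash
python3 -m inch '{"hand":[0.6,0.6,0.6,0.6,0.6,0.6,0.6,0.6,0.6,0.6],"slide":[[0,-0.38,-0.1],[0,-0.38,-0.1],[0,-0.38,-0.1],[0,-0.38,-0.1],[0,-0.38,-0.1],[0,-0.38,-0.1],[0,-0.38,-0.1],[0,-0.38,-0.1],[0,-0.38,-0.1],[0,-0.38,-0.1]],"roll":[0,0,0,0,0,0,0,0,0,0]}'
python3 -m inch '{"hand":[0.6,0.6,0.6,0.6,0.6,0.6,0.6,0.6,0.6,0.6],"slide":[[0,-0.38,-0.1],[0,-0.38,-0.1],[0,-0.38,-0.1],[0,-0.38,-0.1],[0,-0.2,-0.1],[0,0,0],[0,0,0],[0,0,0],[0,0,0],[0,0,0]],"roll":[0,0,0,0,0,-1,-1,-1,-1,-1]}'
python3 -m inch '{"hand":[0.6,0.6,0.6,0.6,0.6,0.6,0.6,0.6,0.6,0.6],"slide":[[0,0,0],[0,0,0],[0,0,0],[0,0,0],[0,0,0],[0,0,0],[0,0,0],[0,0,0],[0,0,0],[0,0,0]],"roll":[-1,-1,-1,-1,-1,-1,-1,-1,-1,-1]}'
python3 - <<'E'
from h import *
cv2.imwrite('pics/g.png',camera('wrist')[:,:,::-1])
S=np.array([.5154,-.0517]);C=np.array([.4911,.1501]);u=(S-C)/np.linalg.norm(S-C)
plan([*(C-u*.10),.05],6.9)
E
```

```text
time: 10.8
position: [0.4525, 0.0628, 0.164]
tool_rot: [[0.016, 0.179, -0.984], [0.018, -0.984, -0.179], [-1.0, -0.015, -0.019]]
force: [0.9, 0.0, -0.5]
grip_width: 0.598
time: 11.63
position: [0.4585, 0.2581, 0.1538]
tool_rot: [[-0.007, 0.656, -0.754], [0.015, -0.754, -0.656], [-1.0, -0.016, -0.004]]
force: [0.4, 0.1, 0.2]
grip_width: 0.598
time: 12.47
position: [0.4477, 0.2552, 0.1382]
tool_rot: [[-0.034, 0.98, 0.196], [0.007, 0.197, -0.98], [-0.999, -0.032, -0.013]]
force: [0.8, 0.1, 0.0]
grip_width: 0.602
t=12.52 pos=[0.4474 0.2551 0.1379] jaw=11.5 slide_total=[0.867 0.329 0.13 ] roll_total=0.81 F [ 0.   0.6 -0.3] w 0.6
```

View pics/g.png

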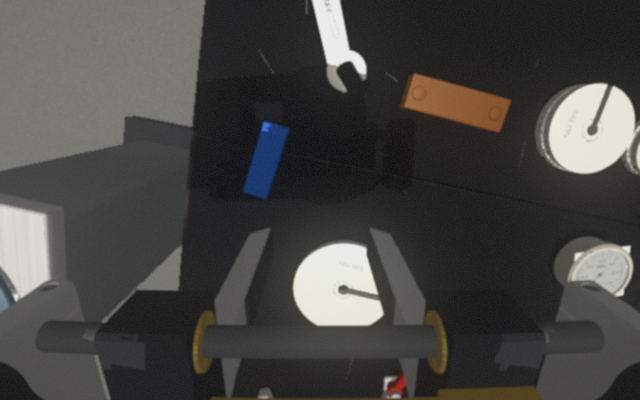

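```bash
python3 -m inch '{"hand":[0.6,0.6,0.6,0.6,0.6,0.6],"slide":[[0.1,0.2,0.06],[0.2,0.14,0.06],[0.2,0,0],[0.2,0,0],[0.17,0,0],[0,0,0]],"roll":[0.4,0.4,0,0,0,0]}'
python3 - <<'E'
from h import *
S=np.array([.5154,-.0517]);C=np.array([.4911,.1501]);u=(S-C)/np.linalg.norm(S-C)
plan([*(C-u*.085),.005],6.9)
E
```

```text
time: 13.02
position: [0.4782, 0.249, 0.0421]
tool_rot: [[-0.04, 0.994, 0.104], [0.005, 0.104, -0.995], [-0.999, -0.039, -0.009]]
force: [-0.5, -0.8, -0.2]
grip_width: 0.607
t=13.02 pos=[0.4782 0.249  0.0421] jaw=6.0 slide_total=[0.369 0.026 0.15 ] roll_total=-0.16 F [-0.5 -0.8 -0.2] w 0.607
```

```bash
python3 -m inch '{"hand":[0.6,0.6,0.6,0.6,0.6],"slide":[[0.15,0.03,0],[0.12,0,0],[0.06,0,0],[0.02,0,0],[0,0,0]],"roll":[-0.16,0,0,0,0]}'
python3 - <<'E'
from h import *
S=np.array([.5154,-.0517]);C=np.array([.4911,.1501]);u=(S-C)/np.linalg.norm(S-C)
plan([*(C-u*.065),.0055],6.9)
E
```

```text
time: 13.43
position: [0.4782, 0.2492, 0.0047]
tool_rot: [[-0.043, 0.992, 0.114], [0.004, 0.115, -0.993], [-0.999, -0.043, -0.009]]
force: [-0.4, 0.2, -0.2]
grip_width: 0.599
t=13.43 pos=[0.4782 0.2492 0.0047] jaw=6.6 slide_total=[-0.011  0.011  0.349] roll_total=-0.05 F [-0.4  0.2 -0.2] w 0.599
```

```bash
python3 -m inch '{"hand":[0.6,0.6,0.6,0.6,0.6,0.6,0.6,0.6],"slide":[[-0.01,0,0.1],[0,0,0.12],[0,0,0.12],[-0.01,0,0.12],[0,0,0.12],[0,0,0.12],[0,0,0.1],[0,0,0.05]],"roll":[0,0,0,0,0,0,0,0]}'
python3 - <<'E'
from h import *
S=np.array([.5154,-.0517]);C=np.array([.4911,.1501]);u=(S-C)/np.linalg.norm(S-C)
plan([*(S-u*.054),.0055],6.9)
cv2.imwrite('pics/i.png',camera('wrist')[:,:,::-1])
im=camera('top')
cv2.imwrite("pics/h.png",cv2.resize(im[170:290,220:430,::-1],None,fx=3.8,fy=3.8,interpolation=cv2.INTER_CUBIC))
E
```

```text
time: 14.1
position: [0.4932, 0.1584, 0.0117]
tool_rot: [[-0.032, 0.993, 0.111], [0.01, 0.112, -0.994], [-0.999, -0.031, -0.014]]
force: [-0.3, 2.5, 1.9]
grip_width: 0.6
t=14.10 pos=[0.4932 0.1584 0.0117] jaw=6.4 slide_total=[ 0.041 -0.016  1.573] roll_total=-0.09 F [-0.3  2.5  1.9] w 0.6
```

View pics/h.png

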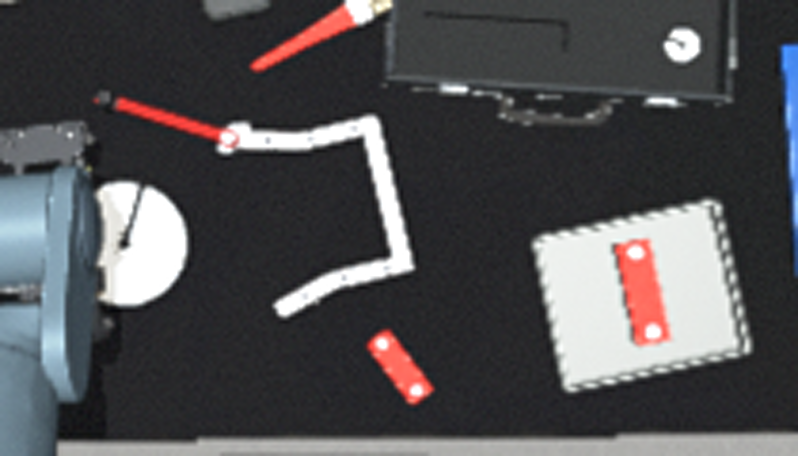

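View pics/i.png

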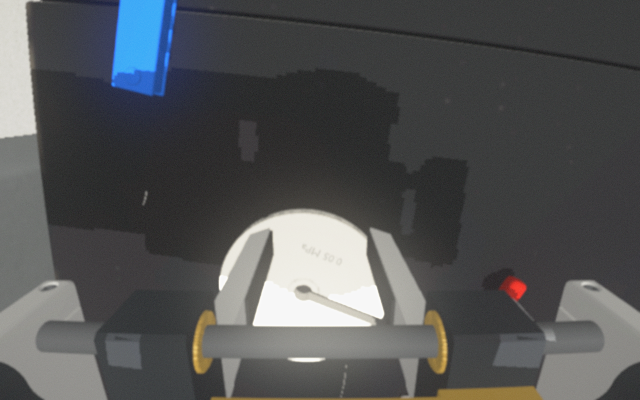

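The top view shows the plate moved only about 27 mm, and the fingertips rose to 11.7 mm and started over its rim. I'll lift off, go back and redo this lower and slower.

```bash
python3 -m inch '{"hand":[0.6,0.6,0.6,0.6,0.6,0.6],"slide":[[-0.1,0,0],[-0.1,0,-0.1],[-0.05,0,-0.2],[0,0,-0.25],[0,0,-0.25],[0,0,0]],"roll":[0,0,0,0,0,0]}'
python3 - <<'E'
from fit import *
cv2.imwrite("pics/j.png",cv2.resize(im[170:290,220:430,::-1].astype(np.uint8),None,fx=3.8,fy=3.8,interpolation=cv2.INTER_CUBIC))
white=np.clip((im.min(2)-60)/140,0,1)
pm=comp(im.min(2)>120,252,233)
c=[(.054*np.cos(a),.054*np.sin(a)) for a in np.linspace(0,6.28,60)]
q,f=fit(np.maximum(white*cv2.dilate(pm.astype(np.uint8),np.ones((3,3))),cv2.morphologyEx(pm.astype(np.uint8),cv2.MORPH_CLOSE,np.ones((5,5)))),lambda p:[T(p,c)],[.49,.12,0],.011)
print("plate",q.round(4),f)
S=np.array([.5154,-.0517]);C=q[:2];u=(S-C)/np.linalg.norm(S-C)
ja=np.degrees(np.arctan2(u[1],u[0]))+90; print(u,ja)
plan([*(C-u*.075),.05],ja)
E
```

```text
time: 14.7
position: [0.485, 0.243, 0.0429]
tool_rot: [[-0.031, 0.994, 0.108], [0.011, 0.109, -0.994], [-0.999, -0.029, -0.014]]
force: [-0.0, 0.6, -0.5]
grip_width: 0.6
plate [0.486  0.1224 0.0129] 38.306166093888535
[ 0.16659044 -0.98602618] 9.589639006697766
t=14.75 pos=[0.4851 0.2417 0.0427] jaw=6.3 slide_total=[-0.074 -0.167  0.437] roll_total=-0.58 F [0.7 0.2 0.3] w 0.601
```

View pics/j.png

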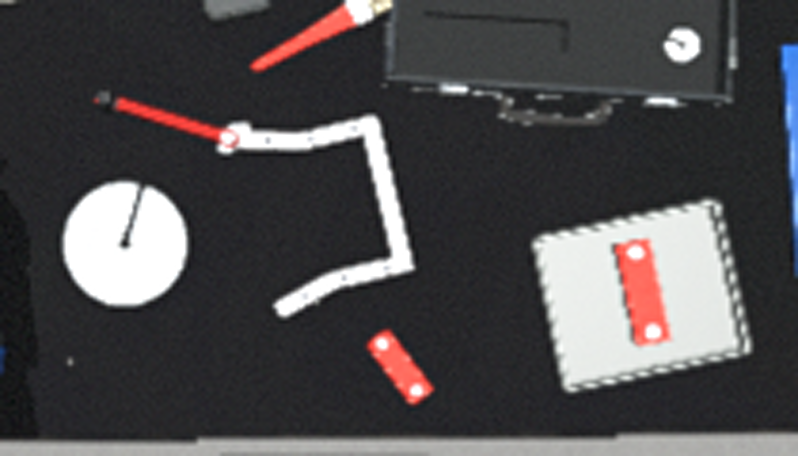

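```bash
python3 -m inch '{"hand":[0.6,0.6,0.6,0.6,0.6,0.6],"slide":[[0,-0.13,0.2],[0,0,0.1],[0.15,0,0],[0.14,0,0],[0.08,0,0],[0,0,0]],"roll":[-0.3,-0.3,0,0,0,0]}'
python3 - <<'E'
from h import *
S=np.array([.5154,-.0517]);C=np.array([.486,.1224]);u=(S-C)/np.linalg.norm(S-C)
plan([*(C-u*.054),.003],9.6)
E
```

```text
time: 15.25
position: [0.4743, 0.2103, 0.0075]
tool_rot: [[-0.028, 0.984, 0.176], [0.009, 0.176, -0.984], [-1.0, -0.026, -0.014]]
force: [-0.0, -0.5, 0.5]
grip_width: 0.6
t=15.25 pos=[0.4743 0.2103 0.0075] jaw=10.2 slide_total=[ 0.041 -0.033  0.346] roll_total=0.10 F [-0.  -0.5  0.5] w 0.6
```

```bash
python3 -m inch '{"hand":[0.6,0.6,0.6,0.6,0.6],"slide":[[0.04,-0.03,0.05],[0.02,0,0.1],[0.01,0,0.1],[0,0,0.05],[0,0,0]],"roll":[0.1,0,0,0,0]}'
python3 - <<'E'
from h import *
S=np.array([.5154,-.0517]);C=np.array([.486,.1224]);u=(S-C)/np.linalg.norm(S-C)
plan([*(C-u*.054),.003],9.6)
E
```

```text
time: 15.67
position: [0.4777, 0.1778, 0.0017]
tool_rot: [[-0.025, 0.986, 0.166], [0.01, 0.166, -0.986], [-1.0, -0.023, -0.015]]
force: [0.0, -0.2, -0.5]
grip_width: 0.601
t=15.67 pos=[0.4777 0.1778 0.0017] jaw=9.5 slide_total=[-0.013 -0.011  0.019] roll_total=-0.01 F [ 0.  -0.2 -0.5] w 0.601
```

```bash
python3 -m inch '{"hand":[0.6,0.6,0.6,0.6],"slide":[[-0.01,0,0.06],[0,0,0.08],[0,0,0.08],[0,0,0.08]],"roll":[0,0,0,0]}'
python3 - <<'E'
from h import *
S=np.array([.5154,-.0517]);C=np.array([.486,.1224]);u=(S-C)/np.linalg.norm(S-C)
plan([*(S-u*.054),.003],9.6)
E
```

```text
time: 16.0
position: [0.4821, 0.1484, 0.0026]
tool_rot: [[-0.027, 0.986, 0.164], [0.016, 0.164, -0.986], [-1.0, -0.024, -0.021]]
force: [-0.3, 5.6, 0.9]
grip_width: 0.6
t=16.00 pos=[0.4821 0.1484 0.0026] jaw=9.4 slide_total=[-0.035 -0.002  1.488] roll_total=-0.03 F [-0.3  5.6  0.9] w 0.6
```

```bash
python3 -m inch '{"hand":[0.6,0.6,0.6,0.6,0.6],"slide":[[0,0,0.09],[0,0,0.09],[0,0,0.09],[0,0,0.09],[0,0,0.09]],"roll":[0,0,0,0,0]}'
python3 - <<'E'
from h import *
S=np.array([.5154,-.0517]);C=np.array([.486,.1224]);u=(S-C)/np.linalg.norm(S-C)
plan([*(S-u*.054),.003],9.6)
im=camera('top')
cv2.imwrite("pics/k.png",cv2.resize(im[170:290,220:430,::-1],None,fx=3.8,fy=3.8,interpolation=cv2.INTER_CUBIC))
E
```

```text
time: 16.42
position: [0.4893, 0.1045, 0.0026]
tool_rot: [[-0.028, 0.987, 0.161], [0.026, 0.161, -0.987], [-0.999, -0.023, -0.03]]
force: [-1.1, 6.5, 1.6]
grip_width: 0.6
t=16.42 pos=[0.4893 0.1045 0.0026] jaw=9.3 slide_total=[-0.035  0.003  1.043] roll_total=-0.05 F [-1.1  6.5  1.6] w 0.6
```

View pics/k.png

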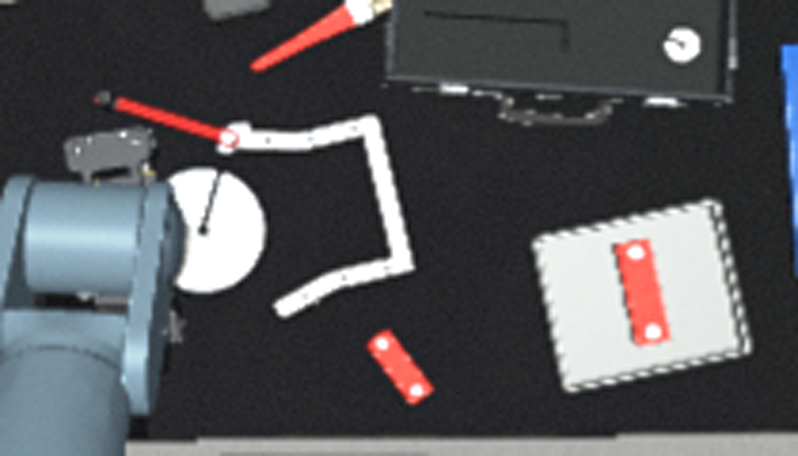

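```bash
python3 -m inch '{"hand":[0.6,0.6,0.6,0.6,0.6],"slide":[[-0.01,0,0.09],[0,0,0.09],[0,0,0.09],[0,0,0.09],[-0.01,0,0.09]],"roll":[0,0,-0.2,-0.2,0]}'
python3 - <<'E'
from h import *
S=np.array([.5154,-.0517]);u=np.array([.22,-.9755])
plan([*(S-u*.054),.003],12.7)
cv2.imwrite('pics/m.png',camera('wrist')[:,:,::-1])
im=camera('top')
cv2.imwrite("pics/l.png",cv2.resize(im[170:290,220:430,::-1],None,fx=3.8,fy=3.8,interpolation=cv2.INTER_CUBIC))
E
```

```text
time: 16.88
position: [0.4956, 0.0597, 0.0033]
tool_rot: [[-0.032, 0.979, 0.199], [0.033, 0.2, -0.979], [-0.999, -0.025, -0.039]]
force: [-0.6, 2.8, -2.1]
grip_width: 0.602
t=16.88 pos=[0.4956 0.0597 0.0033] jaw=11.6 slide_total=[-0.019 -0.04   0.591] roll_total=-0.20 F [-0.6  2.8 -2.1] w 0.602
```

View pics/l.png

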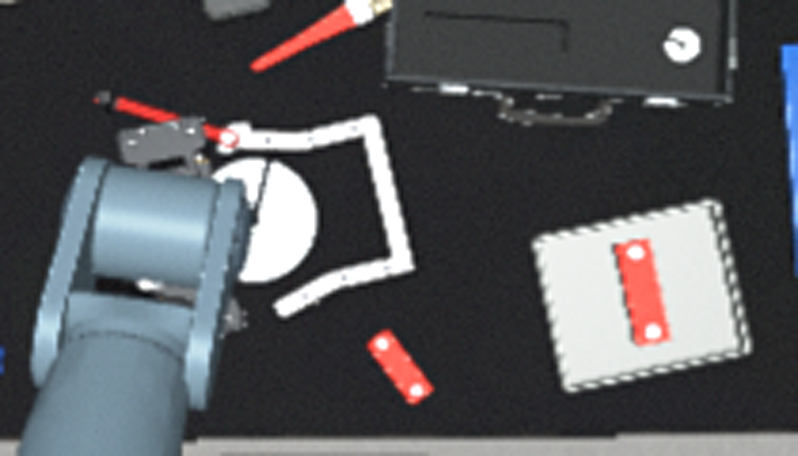

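View pics/m.png

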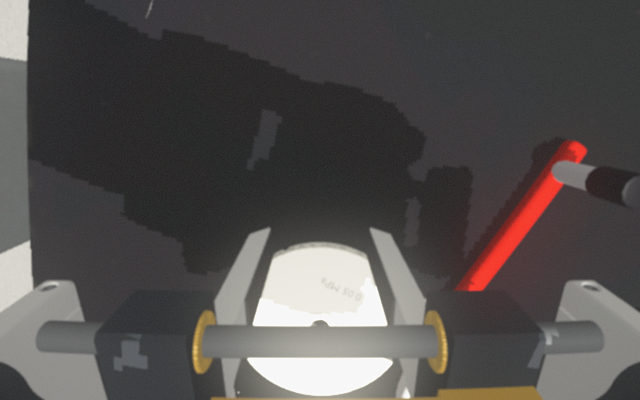

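```bash
python3 -m inch '{"hand":[0.6,0.6,0.6,0.6,0.6],"slide":[[-0.01,-0.02,0.07],[0,-0.02,0.07],[0,-0.01,0.07],[0,0,0.07],[-0.01,0,0.07]],"roll":[-0.2,0,0,0,0]}'
python3 - <<'E'
from h import *
S=np.array([.5154,-.0517]);u=np.array([.22,-.9755])
plan([*(S-u*.054),.003],12.7)
im=camera('top')
cv2.imwrite("pics/n.png",cv2.resize(im[170:290,220:430,::-1],None,fx=3.8,fy=3.8,interpolation=cv2.INTER_CUBIC))
E
```

```text
time: 17.4
position: [0.4975, 0.0254, 0.0041]
tool_rot: [[-0.034, 0.976, 0.215], [0.038, 0.217, -0.976], [-0.999, -0.025, -0.044]]
force: [-0.4, 3.4, -3.0]
grip_width: 0.596
t=17.40 pos=[0.4975 0.0254 0.0041] jaw=12.5 slide_total=[-0.     0.007  0.252] roll_total=-0.03 F [-0.4  3.4 -3. ] w 0.596
```

View pics/n.png

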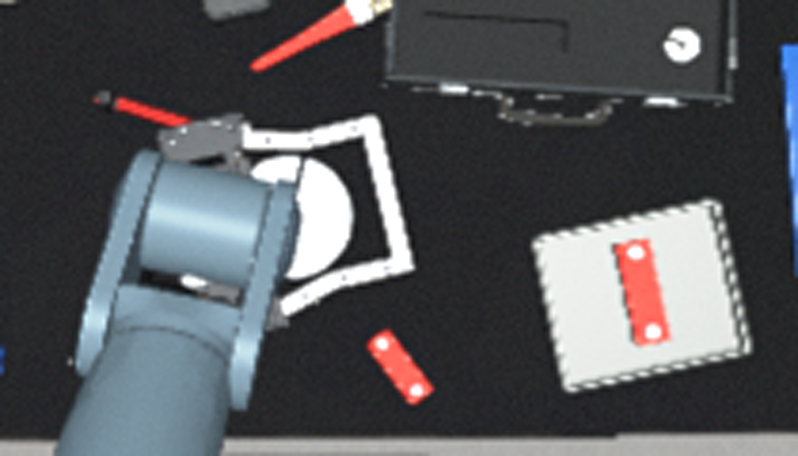

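```bash
python3 -m inch '{"hand":[0.6,0.6,0.6,0.6],"slide":[[0,0,0.07],[0,0,0.07],[0,0,0.06],[-0.01,0,0.05]],"roll":[0,0,0,0]}'
python3 - <<'E'
from h import *
S=np.array([.5154,-.0517]);u=np.array([.22,-.9755])
plan([*(S-u*.054),.003],12.7)
im=camera('top')
cv2.imwrite("pics/o.png",cv2.resize(im[170:290,220:430,::-1],None,fx=3.8,fy=3.8,interpolation=cv2.INTER_CUBIC))
E
```

```text
time: 17.78
position: [0.502, 0.003, 0.0046]
tool_rot: [[-0.037, 0.977, 0.211], [0.045, 0.213, -0.976], [-0.998, -0.026, -0.052]]
force: [0.3, 2.4, -3.2]
grip_width: 0.602
t=17.78 pos=[0.502  0.003  0.0046] jaw=12.3 slide_total=[0.015 0.011 0.024] roll_total=-0.07 F [ 0.3  2.4 -3.2] w 0.602
```

View pics/o.png

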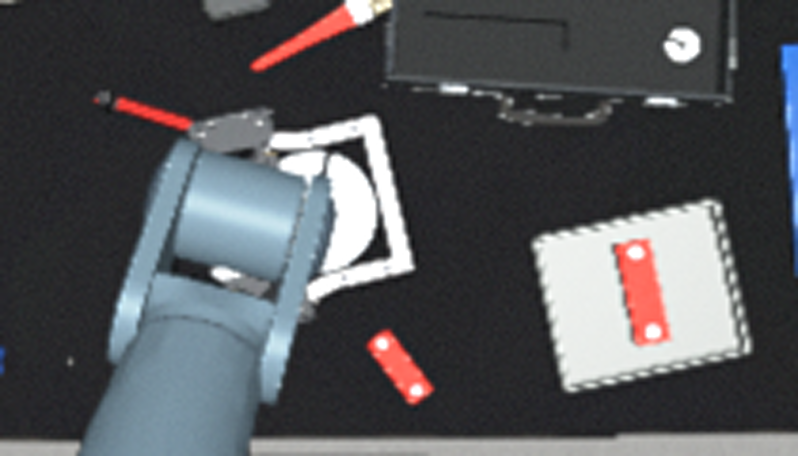

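```bash
for i in 1; do python3 -m inch '{"hand":[0.6,0.6,0.6],"slide":[[0,0,0.05],[0,0,0.05],[0,0,0.05]],"roll":[0,0,0]}'; done
```

```text
time: 18.08
position: [0.5031, -0.0032, 0.0046]
tool_rot: [[-0.043, 0.978, 0.204], [0.066, 0.206, -0.976], [-0.997, -0.028, -0.074]]
force: [-2.5, 28.0, 11.9]
grip_width: 0.601
```

```bash
python3 -m inch '{"hand":[0.6,0.6,0.6,0.6,0.6,0.6,0.6],"slide":[[0,0,-0.05],[0,0,-0.1],[0,0,-0.1],[-0.15,0,-0.1],[-0.25,0,-0.1],[-0.25,0,-0.1],[-0.25,0,-0.1]],"roll":[0,0,0,0,0,0,0]}'
python3 -m inch '{"hand":[0.3,0.3,0.3,0.3,0.3],"slide":[[-0.2,0,-0.3],[0,0,-0.35],[0,0,-0.35],[0,0,-0.2],[0,0,0]],"roll":[0,0,0,0,0]}'
python3 - <<'E'
from h import *
im=camera('top')
cv2.imwrite("pics/p.png",cv2.resize(im[190:270,250:360,::-1],None,fx=7,fy=7,interpolation=cv2.INTER_CUBIC))
cv2.imwrite('pics/q.png',camera('wrist')[:,:,::-1])
E
```

```text
time: 18.67
position: [0.4888, 0.057, 0.0967]
tool_rot: [[-0.053, 0.978, 0.203], [0.061, 0.206, -0.977], [-0.997, -0.039, -0.07]]
force: [0.1, 0.1, -0.1]
grip_width: 0.599
time: 19.08
position: [0.4696, 0.1782, 0.135]
tool_rot: [[-0.032, 0.979, 0.203], [0.055, 0.204, -0.977], [-0.998, -0.02, -0.06]]
force: [0.0, 0.5, -0.3]
grip_width: 0.309
```

View pics/p.png

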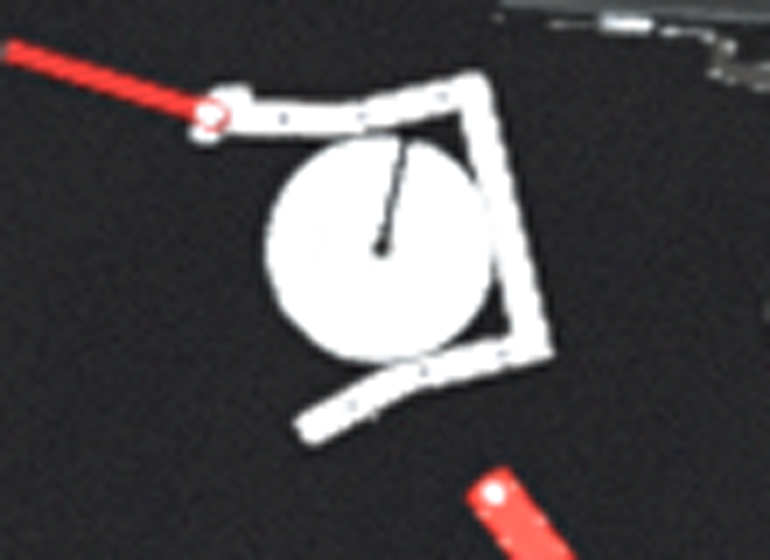

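View pics/q.png

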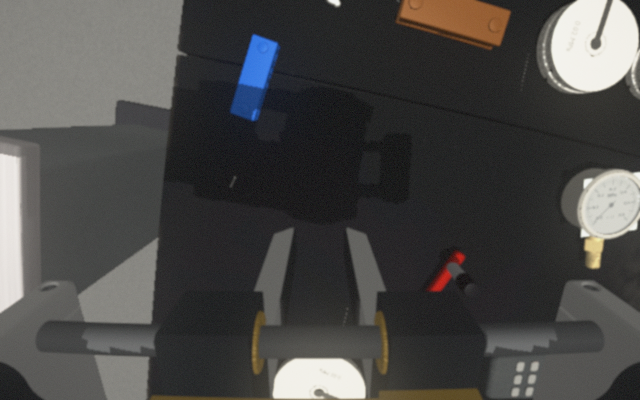

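The top view shows the plate resting against the dock back at about (490,230) in the crop, and the push force rose to 28 N there. Now for the keeper pin.

```bash
python3 - <<'E'
from h import *
P=camera_params("top")
print("hinge seen",back(P,[250+211/7-.45,190+116/7-.45],.023).round(4))
plan([.6137,.1335,.13],-17.1)
E
```

```text
hinge seen [0.5791 0.0275 0.023 ]
t=19.18 pos=[0.4701 0.1758 0.1344] jaw=11.7 slide_total=[-0.026  1.321  0.705] roll_total=5.02 F [ 0.6 -0.5 -0.3] w 0.299
```

```bash
python3 -m inch '{"hand":[0.3,0.3,0.3,0.3,0.3,0.3,0.3,0.3,0.3,0.3],"slide":[[0,0.32,0.17],[0,0.32,0.17],[0,0.32,0.17],[0,0.32,0.17],[0,0,0],[0,0,0],[0,0,0],[0,0,0],[0,0,0],[0,0,0]],"roll":[0,0,0,0,1,1,1,1,1,0]}'
python3 - <<'E'
from h import *
P=camera_params("wrist");im=camera("wrist")
for p in ([.6137,.1335,.062],[.6137,.1335,.017],[.579,.028,.023]):
    u=proj(P,p);print(u);cv2.circle(im,tuple(int(v) for v in u),3,(0,255,0),-1)
cv2.imwrite('pics/r.png',im[:,:,::-1])
plan([.6137,.1335,.08],-17.1)
E
```

```text
time: 20.02
position: [0.6142, 0.1153, 0.1167]
tool_rot: [[-0.043, 0.943, -0.331], [0.045, -0.329, -0.943], [-0.998, -0.055, -0.028]]
force: [-0.3, -0.1, 0.4]
grip_width: 0.298
[314.17874749 191.84001734]
[317.8577992  179.00222071]
[319.74049166 293.54714548]
t=20.07 pos=[0.6141 0.1152 0.1166] jaw=-19.0 slide_total=[ 0.374 -0.043 -0.161] roll_total=-0.34 F [ 0.1 -0.2 -1.1] w 0.302
```

View pics/r.png

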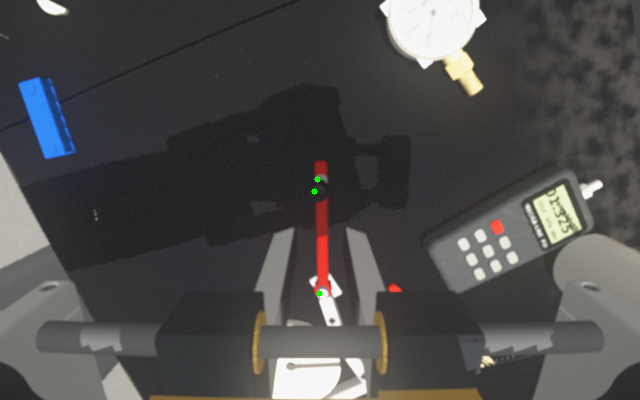

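```bash
python3 - <<'E'
from h import *
im=camera("wrist")[150:250,260:390]
im=np.clip(im.astype(float)*1.6+20,0,255).astype(np.uint8)
cv2.imwrite('pics/s.png',cv2.resize(im[:,:,::-1],None,fx=6,fy=6,interpolation=cv2.INTER_CUBIC))
E
```

```text
(no output)
```

View pics/s.png

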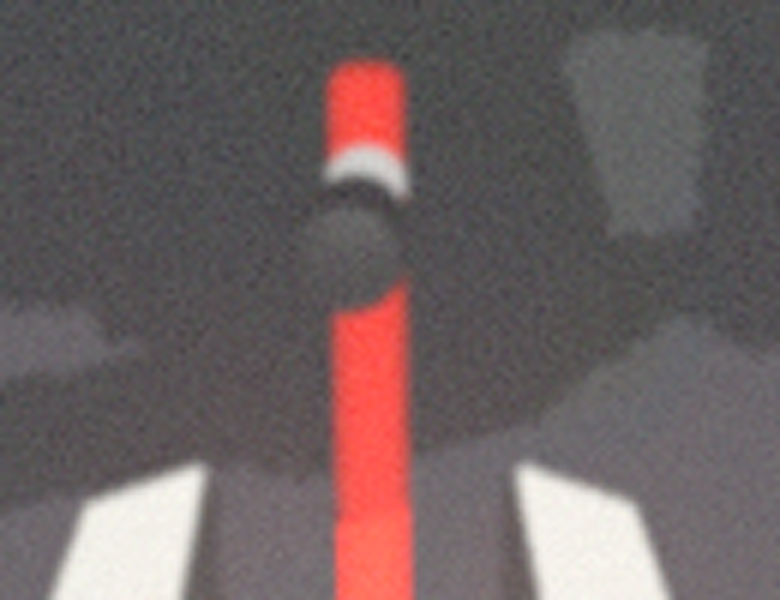

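```bash
python3 - <<'E'
from h import *
P=camera_params("wrist")
p=back(P,[318.4,192.0],.062);print(p)
plan([p[0],p[1],.08],-17.1)
E
```

```text
[0.6164255  0.13284586 0.062     ]
t=20.12 pos=[0.6141 0.1157 0.1169] jaw=-19.0 slide_total=[ 0.375 -0.013 -0.159] roll_total=-0.33 F [ 0.2  0.1 -0.7] w 0.302
```

```bash
python3 -m inch '{"hand":[0.36,0.36,0.36,0.36,0.36],"slide":[[0,-0.02,-0.1],[0.05,0,-0.06],[0.15,0,0],[0.15,0,0],[0,0,0]],"roll":[-0.33,0,0,0,0]}'
python3 - <<'E'
from h import *
plan([.6155,.133,.03],-17.1)
im=camera("wrist")
cv2.imwrite('pics/t.png',im[:,:,::-1])
E
```

```text
time: 20.53
position: [0.6171, 0.1347, 0.0818]
tool_rot: [[-0.04, 0.958, -0.285], [0.045, -0.283, -0.958], [-0.998, -0.051, -0.031]]
force: [-0.1, -1.0, 0.1]
grip_width: 0.359
t=20.53 pos=[0.6171 0.1347 0.0818] jaw=-16.5 slide_total=[0.517 0.016 0.037] roll_total=0.11 F [-0.1 -1.   0.1] w 0.359
```

View pics/t.png

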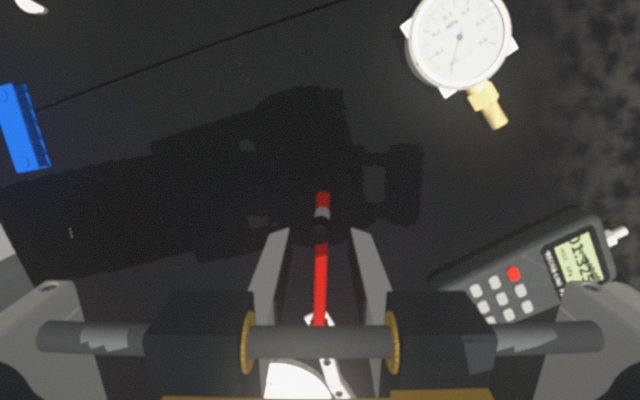

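The pin is centred between the fingertips at about (321,232). I'll descend over it.

```bash
python3 -m inch '{"hand":[0.36,0.36,0.36,0.36,0.36,0.36],"slide":[[0.05,0.01,0.03],[0.14,0,0.01],[0.14,0,0],[0.1,0,0],[0.06,0,0],[0,0,0]],"roll":[0,0,0,0,0,0]}'
python3 - <<'E'
from h import *
plan([.6155,.133,.03],-17.1)
E
```

```text
time: 21.08
position: [0.6171, 0.1332, 0.0312]
tool_rot: [[-0.035, 0.959, -0.282], [0.044, -0.281, -0.959], [-0.998, -0.046, -0.033]]
force: [0.5, -0.1, 0.8]
grip_width: 0.357
t=21.08 pos=[0.6171 0.1332 0.0312] jaw=-16.3 slide_total=[ 0.013 -0.014  0.007] roll_total=0.14 F [ 0.5 -0.1  0.8] w 0.357
```

```bash
cat > arc.py <<'E'
from h import *
H=np.array([.580,.028])
o=get_obs();v=o["position"][:2]-H;a=np.degrees(np.arctan2(v[1],v[0]))%360
print("TCP bar-angle",a.round(1),"theta",np.radians(192.7-a).round(3),"r",np.hypot(*v).round(4),"z",o["position"][2].round(4))
for k in (8,16,24,119.8-(a-72.9)):
    b=np.radians(a+k); plan([*(H+.11*np.array([np.cos(b),np.sin(b)])),.032],a+k-90)
E
python3 -m inch '{"hand":[0.36,0.36,0.36,0.36,0.36],"slide":[[0,-0.11,0],[0,-0.11,0],[0,-0.11,0],[0,-0.11,0],[0,-0.11,0]],"roll":[0,-1,-1,-1,-1]}'
python3 arc.py
```

```text
time: 21.5
position: [0.5638, 0.1415, 0.0326]
tool_rot: [[-0.033, 0.991, 0.129], [0.044, 0.13, -0.99], [-0.998, -0.027, -0.048]]
force: [0.1, -0.6, 0.5]
grip_width: 0.36
TCP bar-angle 98.1 theta 1.65 r 0.1146 z 0.0326
t=21.50 pos=[0.5638 0.1415 0.0326] jaw=7.5 slide_total=[ 0.007 -0.152  0.059] roll_total=-1.51 F [ 0.1 -0.6  0.5] w 0.36
t=21.50 pos=[0.5638 0.1415 0.0326] jaw=7.5 slide_total=[ 0.009 -0.302  0.093] roll_total=-2.90 F [ 0.1 -0.6  0.5] w 0.36
t=21.50 pos=[0.5638 0.1415 0.0326] jaw=7.5 slide_total=[ 0.011 -0.445  0.147] roll_total=-4.30 F [ 0.1 -0.6  0.5] w 0.36
t=21.50 pos=[0.5638 0.1415 0.0326] jaw=7.5 slide_total=[-0.025 -1.082  1.246] roll_total=-16.62 F [ 0.1 -0.6  0.5] w 0.36
```

```bash
python3 -m inch '{"hand":[0.36,0.36,0.36,0.36,0.36,0.36],"slide":[[0,-0.11,0.02],[0,-0.11,0.02],[0,-0.11,0.02],[0,-0.11,0.01],[0,-0.11,0.01],[0,-0.11,0.01]],"roll":[-1,-1,-1,-1,-1,-1]}'
python3 arc.py; python3 -c "
from h import *
cv2.imwrite('pics/u.png',camera('wrist')[:,:,::-1])"
```

```text
time: 22.0
position: [0.5055, 0.1089, 0.0343]
tool_rot: [[-0.028, 0.722, 0.691], [0.045, 0.691, -0.721], [-0.999, 0.011, -0.052]]
force: [-0.0, 0.1, -0.6]
grip_width: 0.356
TCP bar-angle 132.6 theta 1.049 r 0.11 z 0.0343
t=22.00 pos=[0.5055 0.1089 0.0343] jaw=43.8 slide_total=[ 0.021 -0.154  0.009] roll_total=-1.20 F [-0.   0.1 -0.6] w 0.356
t=22.00 pos=[0.5055 0.1089 0.0343] jaw=43.8 slide_total=[ 0.018 -0.304  0.037] roll_total=-2.59 F [-0.   0.1 -0.6] w 0.356
t=22.00 pos=[0.5055 0.1089 0.0343] jaw=43.8 slide_total=[ 0.013 -0.449  0.087] roll_total=-3.99 F [-0.   0.1 -0.6] w 0.356
t=22.00 pos=[0.5055 0.1089 0.0343] jaw=43.8 slide_total=[-0.016 -0.964  0.532] roll_total=-10.29 F [-0.   0.1 -0.6] w 0.356
```

View pics/u.png

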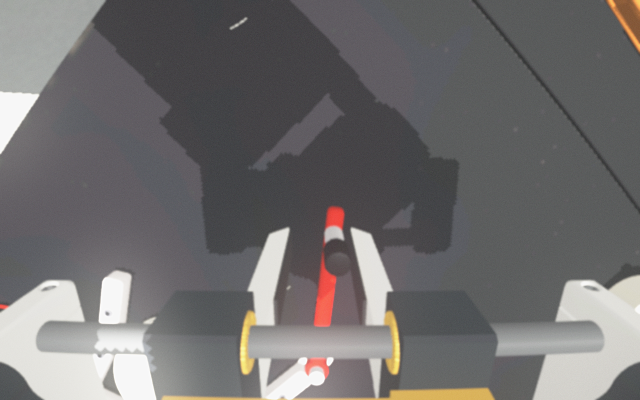

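The keeper is captive between the fingers with the pin against the trailing (right) finger, and it follows. I'll continue the arc.

```bash
python3 -m inch '{"hand":[0.36,0.36,0.36,0.36,0.36,0.36],"slide":[[0,-0.11,0.005],[0,-0.11,0.005],[0,-0.11,0.005],[0,-0.11,0.005],[0,-0.11,0.005],[0,-0.11,0.005]],"roll":[-1,-1,-1,-1,-1,-1]}'
python3 arc.py
```

```text
time: 22.55
position: [0.474, 0.0511, 0.0339]
tool_rot: [[-0.025, 0.188, 0.982], [0.047, 0.981, -0.187], [-0.999, 0.041, -0.033]]
force: [-0.4, 1.0, -0.1]
grip_width: 0.361
TCP bar-angle 167.7 theta 0.436 r 0.1085 z 0.0339
t=22.55 pos=[0.474  0.0511 0.0339] jaw=79.1 slide_total=[ 0.013 -0.154 -0.008] roll_total=-1.15 F [-0.4  1.  -0.1] w 0.361
t=22.55 pos=[0.474  0.0511 0.0339] jaw=79.1 slide_total=[ 0.006 -0.304  0.02 ] roll_total=-2.55 F [-0.4  1.  -0.1] w 0.361
t=22.55 pos=[0.474  0.0511 0.0339] jaw=79.1 slide_total=[-0.002 -0.45   0.069] roll_total=-3.94 F [-0.4  1.  -0.1] w 0.361
t=22.55 pos=[0.474  0.0511 0.0339] jaw=79.1 slide_total=[-0.002 -0.467  0.076] roll_total=-4.11 F [-0.4  1.  -0.1] w 0.361
```

```bash
python3 -m inch '{"hand":[0.36,0.36,0.36,0.36,0.36],"slide":[[0,-0.11,0],[0,-0.11,0],[0,-0.11,0],[0,-0.08,0],[0,-0.06,0]],"roll":[-1,-1,-1,-1,0]}'
python3 arc.py|head -2
```

```text
time: 22.97
position: [0.4752, 0.0025, 0.0332]
tool_rot: [[-0.022, -0.218, 0.976], [0.047, 0.975, 0.219], [-0.999, 0.051, -0.011]]
force: [0.8, 1.0, 0.1]
grip_width: 0.357
TCP bar-angle 193.7 theta -0.017 r 0.1078 z 0.0332
t=22.97 pos=[0.4752 0.0025 0.0332] jaw=102.6 slide_total=[ 0.005 -0.154 -0.008] roll_total=-1.58 F [0.8 1.  0.1] w 0.357
```

```bash
python3 -m inch '{"hand":[0.36,0.36,0.36],"slide":[[0,-0.05,0],[0,-0.05,0],[0,-0.04,0]],"roll":[0,0,0]}'
python3 arc.py|head -1
```

```text
time: 23.22
position: [0.4771, -0.0058, 0.0325]
tool_rot: [[-0.027, -0.202, 0.979], [0.064, 0.977, 0.203], [-0.998, 0.068, -0.013]]
force: [-3.2, 23.3, 8.6]
grip_width: 0.364
TCP bar-angle 198.2 theta -0.096 r 0.1083 z 0.0325
```

The force rose to 23 N at the expected stop. I'll back off to centre, rise and look.

```bash
python3 -m inch '{"hand":[0.36,0.36,0.36,0.36,0.36,0.36,0.36,0.36,0.36],"slide":[[0,0.05,0],[0,0.03,0],[0,0,0],[-0.15,0,0],[-0.15,0,0],[-0.3,0,0],[-0.3,0,0],[0,0.3,-0.3],[0,0.3,-0.3]],"roll":[0,0,0,0,0,0,0,0,0]}'
python3 -m inch '{"hand":[0.5,0.5,0.5,0.5,0.5,0.5],"slide":[[0,0.3,-0.2],[0,0.38,0],[0,0.38,0],[0,0.38,0],[0,0.3,0],[0,0,0]],"roll":[0,0,0,0,0,0]}'
python3 - <<'E'
from h import *
im=camera('top')
cv2.imwrite("pics/v.png",cv2.resize(im[190:270,250:360,::-1],None,fx=7,fy=7,interpolation=cv2.INTER_CUBIC))
cv2.imwrite("pics/w.png",im[:,:,::-1])
E
```

```text
time: 23.97
position: [0.4123, 0.0406, 0.1324]
tool_rot: [[-0.026, -0.185, 0.982], [0.062, 0.981, 0.186], [-0.998, 0.065, -0.014]]
force: [-1.0, 0.5, 0.5]
grip_width: 0.362
time: 24.47
position: [0.357, 0.2144, 0.1474]
tool_rot: [[-0.013, -0.176, 0.984], [0.059, 0.983, 0.176], [-0.998, 0.061, -0.002]]
force: [0.4, -0.1, -0.2]
grip_width: 0.502
```

View pics/v.png

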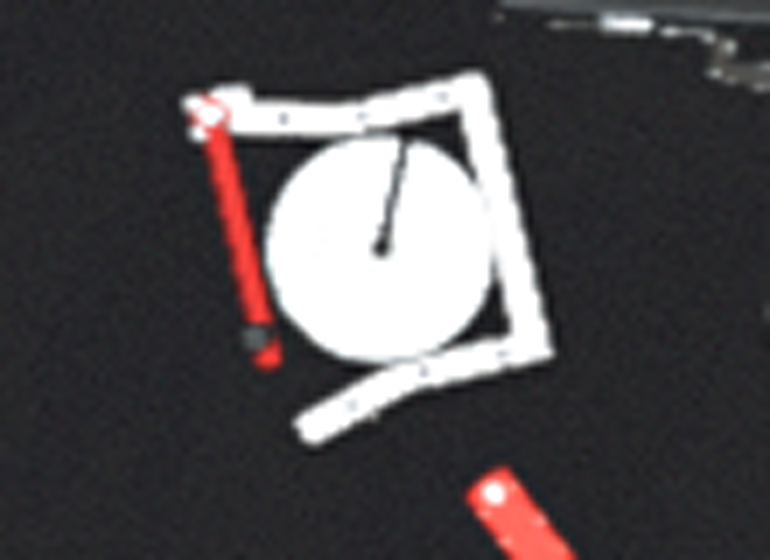

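View pics/w.png

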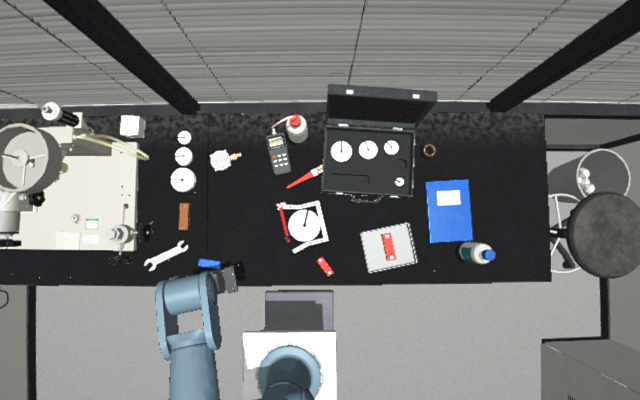

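```bash
python3 - <<'E'
from h import *
P=camera_params("top")
p=back(P,[304.1,225.0],.011);d=p[:2]-[.5154,-.0517];a=np.radians(-77.29)
print(p,"dock frame mm",1000*(d@[np.cos(a),np.sin(a)]),1000*(d@[-np.sin(a),np.cos(a)]))
print(get_obs()["force"],get_obs()["time"])
E
```

```text
[ 0.5145308  -0.05439629  0.011     ] dock frame mm 2.4389865367954973 -1.4411295707377365
[-0.08860081 -0.2227068  -0.27196187] 24.5167
```

```bash
python3 -c "
from workcell import *
print(close_job())"
```

```text
the job is handed in; nothing more can be done
None
```

The job was done in the order asked and handed in at about 24.5 s of the 72 s allowed.

- **Hex key set:** I gripped the larger red set in the dock mouth, lowered it to the tray floor and released it there. The last picture shows it flat inside the tray, clear of the walls.
- **Weight plate:** On the first push the fingertips rose to 11.7 mm and started to ride over the plate's rim. I stopped, backed off and pushed again lower and slower. It then slid home, with the push force rising to 28 N against the back. The last check puts its centre 2.4 mm past the seat point, which is about 1 mm more than can physically fit. I put that down to image error and take the plate as touching the back, as the picture also shows.
- **Keeper:** I swung the pin along its arc until the force rose to 23 N at the stop, then backed off. The last picture shows the bar straight across the mouth, within about 1.5° of parallel to the dock's back.
- **Other things:** In the last overhead picture everything else is where it started, and the arm is clear with the force near zero. The gripper ended up tilted about 3.5° from vertical, but it caused no contact that I could see.

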